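# Gauge the depth of a drilled bore with a probe rod

## Robot

A 7-joint arm with a two-finger parallel gripper is mounted at the origin on a cart in front of the work surface, level with it; the furniture and walls round the work are solid. World frame = base frame: x ahead of the robot, y to its left, z up, the work surface at z = 0. Lengths are in mm, angles in degrees, forces in N, time in s.
With the tool pointing down it reaches from about 400 to 925 mm from the base axis. Payload 4.1 kg.
Tool frame: the origin (TCP) lies at the very end of the fingers, on their centre line; the grasp point (between the pads) lies 19 mm behind it; z points along the fingers, y is the line along which they close (so a half turn about z gives the same grasp; the last joint's range is limited). The gripper opens to 85 mm and grips with 20 to 120 N. Pads are 22 mm wide; open, the fingers measure 114 mm over their backs; the gripper's body (76 mm by 85 mm) begins 54 mm behind the grasp point. The pads swing forward as they close: fully open they stand 13 mm farther back than shut.
Start: joints at [64.744, 22.827, 2.584, 88.041, -1.071, 69.15, -2.905], TCP at [217.907, -612.422, 231.347] pointing down, gripper open.
Joint ranges: [-161.44, 161.44], [-28.35, 127.94], [-78.24, 83.42], [0, 140.83], [-78.03, 258.03], [13.02, 114.36], [-168.23, 168.23]. Speed limits (degrees/s): [147.25, 147.25, 180, 180, 180, 180, 180].

## Interface

Orientations are given as [roll, pitch, yaw] about the fixed x, y, z axes, in that order (R = Rz(yaw) Ry(pitch) Rx(roll)).
In Python, from cell import * gives the robot as it stands.
- The arm moves only by the tool step_arm, never from a script. Its argument "motion" is a list that holds one entry, the list of rows, each a list of 7 numbers: the turn, a rotation vector about the tool's x, y, z in units of 10 degrees (1.0 is 10 degrees), then the shift along the tool's x, y, z in units of 25 mm (1.0 is 25 mm), then the gripper command: -1 is fully open, 1 is shut, values between are in proportion. A call has 1 to 20 rows; each row shifts and turns the commanded pose from where the row before left it, along the tool's axes as they then stand; what a row does not reach is not made up. A row lasts 1/8 s, in which the tool goes at most 62.5 mm and 10.7 degrees, less where a joint would pass 70% of its speed; a pose out of reach is approached as far as the arm can. A call is refused whole if a number of a shift passes 1 or a number of a turn 1, either way. A call with a gripper value outside its range is refused whole. The fingers move at their own pace and stop on an object; "newtons" is the grip in N (left out, the last holds). Time passes only in rows, so rows that do not move let the fingers close. It gives the time, the measured TCP pose, the force, the opening and the grip force at its end, in the units of the state.
- observe(): the state, without advancing time (a new reading comes with each control period).
- snapshot(name): name is "scene" or "top" or "wrist"; returns the picture (400x640x3 uint8, blue, green, red); there is no depth.
- camera_info(name): a dict with "K" (3x3 intrinsics, pixels), "rvec" (rotation vector, rad) and "tvec" (3), from world to camera coordinates, as OpenCV has them; the wrist camera has in their place "hand_eye" (4x4, takes a point from camera to tool coordinates, whose origin is the TCP and whose axes are the flange's). Camera axes: x right, y down, z forward; pixel columns grow to the right and rows downward; lengths in mm; the calibration is good to about 2 mm. A picture is of the moment at which its call begins: read the wrist's pose just before it. camera_info takes no time and is no camera call.
- close_job(): hands the job in; it is judged then, once.
The state is a dict: "time_s": time; "qpos": joint angles; "qvel": joint speeds; "joint_efforts": joint torques, N m; "tcp_pos": TCP position; "tool_rot": TCP orientation; "force": force on the tool from outside, world axes, zero at the start; "moment": the same for the moment, N m; "opening": finger opening in mm; "grasp_force": force on a finger pad.
Only numpy, scipy, OpenCV 4.12 (cv2) and the standard library are available. Lean on these libraries where they do the work, as an engineer would, in place of code of your own. Each camera call takes 0.05 s, during which the arm holds its last target. There are 200 camera calls.

## Task

Take the probe rod from its wooden rack and push it, foot first, into the drilled hole in the rock block: past the drag of the wiper inside and on until it truly bottoms, but gently, without ramming the bottom of the hole (keep it under 30 N). Leave the rod standing there fully home, then set the sliding pointer beside it so that its tip is level with the middle of the rod's collar, let go, and leave the other stones and the streak plate alone.

Things in the scene. Friction and masses are not known exactly. Their poses are not given: they have to be found in the camera images.
- bore_mouth (a point): centre of the mouth of the drilled hole, in the top face of the grey rock block (74 x 74 mm, top 95 mm above the worktop). The hole is round, vertical, 18 mm wide with a 4 mm chamfer, and blind; how deep is not known beforehand: its bottom lies 45 to 73 mm below the mouth, a stiff rubber disc that yields 1 mm per 12 N. Axes: z up, y points from the hole to the pointer's guide post, 90 mm away
- bore_wiper (a point): level of the dust wiper inside the drilled hole, on its axis, 22 mm below the mouth: two sprung rubber pads, 8 mm high, that narrow the hole to 13 mm. The rod pushes them apart; they then drag on it with some 4 to 10 N all the way down (14 N at most as its foot parts them) and hold it where it is left: it does not sink by its own weight
- gauge_stand: the fixed aluminium stand, base 110 x 190 x 12 mm, that carries the clamped rock block (at y = -45 mm) and the pointer's guide post (at y = +45 mm, 83 mm high); origin under the centre of the base, z up
- rod_rack: the fixed wooden rack, foot 90 x 90 mm, 45 mm high, in whose middle the rod stands upright in a hole 35 mm deep and 18 mm wide; origin under its centre. Lift the rod 40 mm straight up to free it
- rod_foot (a point): centre of the lower end of the steel probe rod, on its axis; z along the rod to its handle. The rod is 165 mm long, 16 mm thick, about 0.16 kg, its foot tapering to 7 mm over its last 12 mm. In the rack the foot stands 10 mm above the worktop
- rod_collar (a point): middle of the rod's brass collar (28 mm wide, 8 mm high), on the rod's axis, 95 mm above the foot; z along the rod to its handle
- rod_handle (a point): centre of the rod's round handle, on its axis, 140 mm above the foot; the handle is 22 mm thick and runs from 114 to 165 mm above the foot; grip it here from above
- pointer_tip (a point): tip of the pointer, 20 mm beside the axis of the drilled hole. The pointer is a 4 mm steel arm, level with its tip, on a graduated stem that slides up and down in the guide post. It starts just above the rock block, lower than where the collar ends up, and stays where it is left (about 3 N of friction); raise it by its knob
- pointer_knob (a point): middle of the round black knob on top of the pointer's stem, 22 mm wide, 33 mm high, 38 mm above the level of the tip; gripped from above. The bored block lies 90 mm away on the stand's -y side, so close the fingers along the stand's x
- pointer (a joint): height of the pointer above its lowest position, m, 0 to 0.055, growing upwards; 0 is a hard stop, where the tip is 103 mm above the worktop
- hematite: dark hematite lump, 59 x 75 x 48 mm, bystander; origin under its centre
- limestone: pale fossil limestone, 85 x 105 x 67 mm, bystander; origin under its centre
- streak_plate: pale flat streak plate, 48 x 64 x 8 mm, bystander; origin under its centre
Things that resemble listed ones, but are neither listed nor needed, are in the scene too. There is more than one size of the part that bears rod_foot; the job needs the smaller.

How it is judged:
By the outcome, as a careful person would: the job done as asked, in the order asked, and still so for the second after the job is handed in, with the robot touching nothing.
It also fails if it takes over 58 s, if anything falls off the work surface, if the arm or the gripper's body presses on something with over 40 N, if the wrist force passes 120 N, or if a joint passes its speed limit or range.

## Working session

There is one attempt and no reset: what is moved stays moved. The work goes in short steps, Python scripts to look and compute and a tool call to move; the robot and the scene stay as the last step left them, time stands still between calls to the robot, and variables do not carry over. Pictures are saved under pics/ and viewed, at most 10 in all, crops included, and the job is handed in when it is done.

Besides the shell and the picture viewer there is one more tool, called after ">>>" as name([rows], argument=value, ...), one row to a line, values as JSON. step_arm: Moves the arm, as the interface text tells. Its arguments: {"type":"object","properties":{"motion":{"type":"array"},"newtons":{"type":"number"}},"required":["motion"]}

```bash
mkdir -p pics; ls
cat > h.py <<'E'
from cell import *
import numpy as np, cv2
from scipy.spatial.transform import Rotation as R
def cam(n):
    c=camera_info(n);K=np.array(c["K"],float)
    return K,R.from_rotvec(np.ravel(c["rvec"])).as_matrix(),np.ravel(c["tvec"])
def ray(n,u,v,z):
    K,M,t=cam(n);d=M.T@np.linalg.inv(K)@[u,v,1];o=-M.T@t
    return o+d*(z-o[2])/d[2]
def proj(n,p):
    K,M,t=cam(n);q=K@(M@np.array(p,float)+t);return q[:2]/q[2]
E
python3 - <<'E'
from h import *
for n in("scene","top"):
    im=snapshot(n);cv2.imwrite(f"pics/{n}.png",im)
    K,M,t=cam(n);print(n,K[0,0],-M.T@t)
s=observe();print(s)
E
```

```text
pics
scene 468.4866470036173 [-413.78183389 1029.90261076  665.43203386]
top 401.14030256259804 [ 363.53469161  109.57742918 1133.93079709]
{'time_s': 0.1, 'qpos': array([64.7460646 , 22.86695852,  2.58047214, 88.10464165, -1.07111745,
       69.15213875, -2.90646646]), 'qvel': array([ 0.07293642, -0.16762128,  0.04540057, -0.20233701,  0.07064863,
        0.072362  , -0.08371845]), 'joint_efforts': array([ 3.96188640e-03, -4.76262116e+01,  1.37053315e+00, -2.54950315e+01,
        1.20400076e-02,  4.99348913e-03, -1.57344925e-05]), 'tcp_pos': array([ 217.68132092, -611.87115499,  230.393517  ]), 'tool_rot': array([-1.79900661e+02,  7.19245669e-03,  1.95865829e+01]), 'force': array([ 0.78112484,  0.23582432, -0.16637349]), 'moment': array([ 0.03391526, -0.02264528,  0.02432746]), 'grasp_force': 0.0, 'opening': 85.58358544597323}
```

View pics/scene.png

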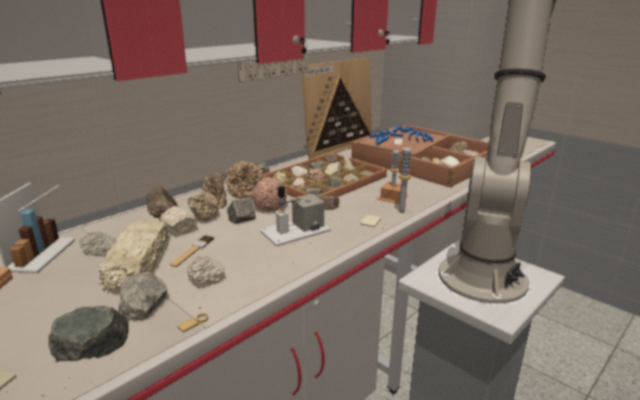

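View pics/top.png

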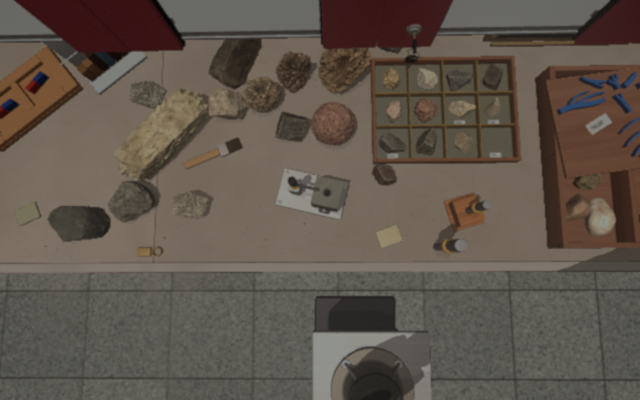

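Run:
```python
import cv2,numpy as np
t=cv2.imread("pics/top.png");s=cv2.imread("pics/scene.png")
r=lambda im,x,y,w,h,k:cv2.resize(im[y:y+h,x:x+w],None,fx=k,fy=k,interpolation=cv2.INTER_CUBIC)
a=r(t,270,160,80,60,5);b=r(t,425,185,80,75,5)
c=r(s,250,180,90,65,5)[:, :400];d=r(s,360,140,80,80,5)
f=lambda x:cv2.copyMakeBorder(x[:300,:400],0,max(0,300-x.shape[0]),0,max(0,400-x.shape[1]),0)
cv2.imwrite("pics/c1.png",np.clip(1.6*np.vstack([np.hstack([f(a),f(r(t,430,190,80,60,5))]),np.hstack([f(r(s,255,180,80,60,5)),f(r(s,360,145,64,75,4))])]).astype(float),0,255).astype(np.uint8))
```

```text
(no output)
```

View pics/c1.png

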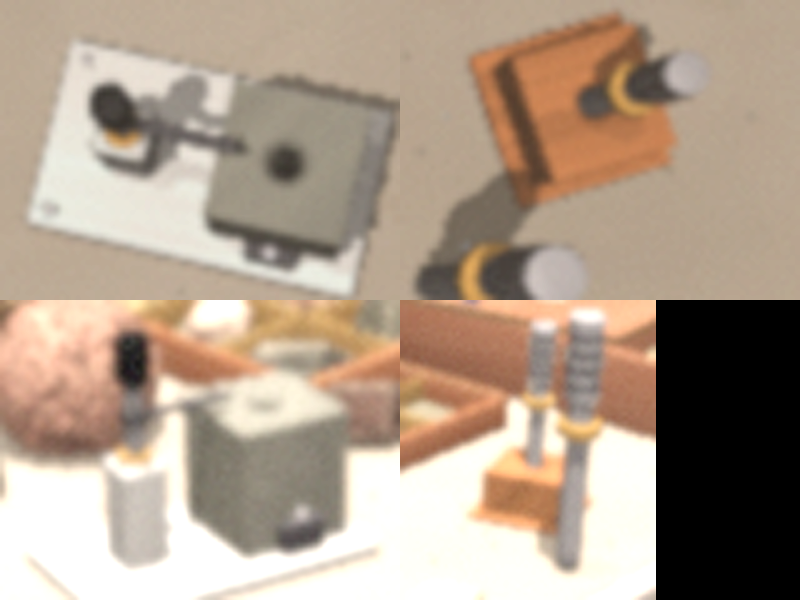

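Run:
```python
from h import *
A=lambda x,y:(270+x/5,160+y/5)
B=lambda x,y:(430+(x-400)/5,190+y/5)
def p(l,uv,z): print(l,uv,ray("top",*uv,z).round(1))
p("bore",A(285,163),95)
p("knobtop",A(113,103),157);p("tip",A(242,146),105)
for c in [(75,40),(30,222),(355,293)]: p("base",A(*c),12)
p("rodtop",B(687,75),175);p("collar",B(630,88),105);p("rackhole",B(592,103),45)
for c in [(472,57),(618,12),(676,160),(520,207)]: p("rack",B(*c),8)
p("big top",B(555,275),200)
# scene checks: crop 1 x255,y180 k5 ; crop2 x360,y145 k4
for l,uv,z in [("s bore",(255+267/5,180+103/5),95),("s knobtop",(255+131/5,180+35/5),157),("s rodtop",(360+143/4,145+25/4),175),("s collar",(360+139/4,145+100/4),105),("s tip",(255+228/5,180+96/5),105)]:
    print(l,uv,ray("scene",*uv,z).round(1))
print(proj("scene",ray("top",*B(687,75),175)))
c=camera_info("wrist");print(c)
```

```text
bore (327.0, 192.6) [520.4 115.8  95. ]
knobtop (292.6, 180.6) [541.7 200.5 157. ]
tip (318.4, 189.2) [528.  138.1 105. ]
base (285.0, 168.0) [604.8 235.9  12. ]
base (276.0, 204.4) [500.2 260.6  12. ]
base (341.0, 218.6) [459.   77.5  12. ]
rodtop (487.4, 205.0) [ 475.9 -266.9  175. ]
collar (476.0, 207.6) [ 477.5 -265.1  105. ]
rackhole (468.4, 210.6) [ 476.1 -266.2   45. ]
rack (444.4, 201.4) [ 506.3 -213.3    8. ]
rack (473.6, 192.4) [ 531.3 -296.     8. ]
rack (485.2, 222.0) [ 447.8 -323.8    8. ]
rack (454.0, 231.4) [ 422.  -236.4    8. ]
big top (461.0, 245.0) [ 380.8 -191.9  200. ]
s bore (308.4, 200.6) [513.6 119.8  95. ]
s knobtop (281.2, 187.0) [538.  205.6 157. ]
s rodtop (395.75, 151.25) [ 471.4 -259.8  175. ]
s collar (394.75, 170.0) [ 473.1 -264.8  105. ]
s tip (300.6, 199.2) [521.4 145.  105. ]
[395.90171093 150.53138087]
{'K': array([[290.78418793,   0.        , 320.96001703],
       [  0.        , 290.78418793, 203.6043439 ],
       [  0.        ,   0.        ,   1.        ]]), 'hand_eye': array([[-3.13031576e-04, -9.55729814e-01, -2.94245518e-01,
         7.60112325e+01],
       [ 9.99999900e-01, -3.92780240e-04,  2.11932680e-04,
         4.40277246e-02],
       [-3.18124206e-04, -2.94245423e-01,  9.55729842e-01,
        -1.42116117e+02],
       [ 0.00000000e+00,  0.00000000e+00,  0.00000000e+00,
         1.00000000e+00]])}
```

>>> step_arm([
  [[0, 0, 0, 0.96, -0.64, -0.05, -1], [0, 0, 0, 0.96, -0.64, -0.05, -1], [0, 0, 0, 0.96, -0.64, -0.05, -1], [0, 0, 0, 0.96, -0.64, -0.05, -1], [0, 0, 0, 0.96, -0.64, -0.05, -1], [0, 0, 0, 0.96, -0.64, -0.05, -1], [0, 0, 0, 0.96, -0.64, -0.05, -1], [0, 0, 0, 0.96, -0.64, -0.05, 0], [0, 0, 0, 0.96, -0.64, -0.05, 0], [0, 0, 0, 0.96, -0.64, 0, 0], [0, 0, -1, 0, 0, 0, 0], [0, 0, -1, 0, 0, 0, 0], [0, 0, -1, 0, 0, 0, 0], [0, 0, -1, 0, 0, 0, 0], [0, 0, -1, 0, 0, 0, 0], [0, 0, -0.7, 0, 0, 0, 0]],
])

```text
time_s: 2.1
tcp_pos: [390.0, -381.0, 242.1]
tool_rot: [-180.0, -0.0, 76.8]
force: [-0.5, -0.0, -0.5]
opening: 42.8
grasp_force: 0.0
```

>>> step_arm([
  [[0, 0, 0, 0.88, 0.38, 0, 0], [0, 0, 0, 0.88, 0.38, 0, 0], [0, 0, 0, 0.88, 0.38, 0, 0], [0, 0, 0, 0.88, 0.38, 0, 0], [0, 0, 0, 0.88, 0.38, 0, 0], [0, 0, 0, 0.88, 0.38, 0, 0], [0, 0, 0, 0, 0, 0, 0], [0, 0, 0, 0, 0, 0, 0]],
])

```text
time_s: 3.1
tcp_pos: [475.5, -267.1, 242.2]
tool_rot: [-179.9, 0.0, 76.5]
force: [0.7, 0.2, 0.1]
opening: 42.7
grasp_force: 0.0
```

```bash
cat >> h.py <<'E'
def wcam(s):
    c=camera_info("wrist");T=np.eye(4);T[:3,:3]=R.from_euler("xyz",s["tool_rot"],degrees=True).as_matrix();T[:3,3]=s["tcp_pos"]
    return np.array(c["K"]),T@np.array(c["hand_eye"])
def wray(s,u,v,z):
    K,T=wcam(s);d=T[:3,:3]@np.linalg.inv(K)@[u,v,1];o=T[:3,3];return o+d*(z-o[2])/d[2]
def wproj(s,p):
    K,T=wcam(s);q=K@(T[:3,:3].T@(np.array(p,float)-T[:3,3]));return q[:2]/q[2]
import json
def look(name):
    s=observe();im=snapshot("wrist");cv2.imwrite(f"pics/{name}.png",im)
    s={k:np.array(v).tolist() for k,v in s.items()};json.dump(s,open(f"pics/{name}.json","w"));return s
E
python3 - <<'E'
from h import *
s=look("w1");print(s["tcp_pos"],s["tool_rot"],s["qpos"],wproj(s,[476,-266,175]),wproj(s,[476,-266,105]))
E
```

```text
[475.512411527067, -267.1195194800168, 242.24940876084784] [-179.94598338947418, 0.04977610539221023, 76.52186888916799] [39.59328632884201, 12.253159693925232, -17.280185025630526, 101.20618020991708, 3.9847533854592467, 67.17316949420216, 7.655016780742356] [320.27287408 215.84787169] [320.47840989 192.19692849]
```

View pics/w1.png

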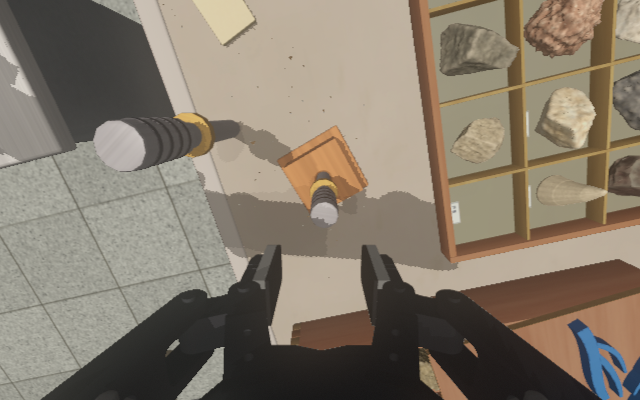

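Run:
```python
from h import *
s=json.load(open("pics/w1.json"))
p=wray(s,324,214,175);print(p)
M=R.from_euler("xyz",s["tool_rot"],degrees=True).as_matrix();print(M.T@(np.array([p[0],p[1],131])-s["tcp_pos"]))
```

```text
[ 479.11054925 -265.21055792  175.        ]
[  2.79166753   3.15899026 111.24409671]
```

>>> step_arm([
  [[0, 0, 0, 0.08, 0.1, 0, 0], [0, 0, 0, 0, 0, 0.9, 0], [0, 0, 0, 0, 0, 0.9, 0], [0, 0, 0, 0, 0, 0.9, 0], [0, 0, 0, 0, 0, 0.9, 0], [0, 0, 0, 0, 0, 0.84, 0], [0, 0, 0, 0, 0, 0, 0], [0, 0, 0, 0, 0, 0, 0.3], [0, 0, 0, 0, 0, 0, 0.4], [0, 0, 0, 0, 0, 0, 0.5], [0, 0, 0, 0, 0, 0, 0.6], [0, 0, 0, 0, 0, 0, 0.8], [0, 0, 0, 0, 0, 0, 1], [0, 0, 0, 0, 0, 0, 1], [0, 0, 0, 0, 0, 0, 1]],
], newtons=40)

```text
time_s: 5.03
tcp_pos: [479.6, -265.0, 132.7]
tool_rot: [180.0, 0.0, 76.6]
force: [-1.5, 0.7, 6.2]
opening: 21.0
grasp_force: 38.8
```

>>> step_arm([
  [[0, 0, 0, 0, 0, 0, 1], [0, 0, 0, 0, 0, -0.3, 1], [0, 0, 0, 0, 0, -0.4, 1], [0, 0, 0, 0, 0, -0.4, 1], [0, 0, 0, 0, 0, -0.5, 1], [0, 0, 0, 0, 0, -0.7, 1], [0, 0, 0, 0, 0, -0.9, 1], [0, 0, 0, 0, 0, -0.9, 1], [0, 0, 0, 0, 0, -0.9, 1], [0, 0, 0, 0, 0, 0, 1]],
], newtons=70)

```text
time_s: 6.28
tcp_pos: [480.7, -265.2, 259.2]
tool_rot: [179.7, 0.1, 76.6]
force: [0.9, -0.2, -2.5]
opening: 20.2
grasp_force: 68.5
```

Run:
```python
from h import *
s=observe();print(s["tcp_pos"],s["force"],s["opening"],s["qpos"])
M=R.from_euler("xyz",s["tool_rot"],degrees=True).as_matrix();print(M.T@(np.array([519,117,258])-s["tcp_pos"])/25)
```

```text
[ 480.74209448 -265.21483768  259.22610951] [ 0.87733591 -0.23576813 -2.49990296] 20.19587140083802 [ 39.43561323  11.71414268 -17.51804705  99.672831     3.7936813
  68.88399124   7.49645409]
[15.22655558 -2.0584158   0.01714777]
```

>>> step_arm([
  [[0, 0, 0, 0.5, -0.08, 0, 1], [0, 0, 0, 0.9, -0.15, 0, 1], [0, 0, 0, 0.95, -0.15, 0, 1], [0, 0, 0, 0.95, -0.15, 0, 1], [0, 0, 0, 0.95, -0.15, 0, 1], [0, 0, 0, 0.95, -0.15, 0, 1], [0, 0, 0, 0.95, -0.15, 0, 1], [0, 0, 0, 0.95, -0.15, 0, 1], [0, 0, 0, 0.95, -0.15, 0, 1], [0, 0, 0, 0.95, -0.15, 0, 1], [0, 0, 0, 0.95, -0.15, 0, 1], [0, 0, 0, 0.95, -0.15, 0, 1], [0, 0, 0, 0.95, -0.15, 0, 1], [0, 0, 0, 0.6, -0.1, 0, 1], [0, 0, 0, 0.3, -0.05, 0, 1], [0, 0, 0, 0, 0, 0, 1], [0, 0, 0, 0, 0, 0, 1]],
])

```text
time_s: 8.4
tcp_pos: [503.9, 56.1, 256.4]
tool_rot: [-180.0, 0.0, 76.5]
force: [-0.1, -0.4, -2.1]
opening: 20.4
grasp_force: 68.5
```

Run:
```python
from h import *
s=look("w2");print(s["tcp_pos"],s["tool_rot"],s["qpos"],s["force"])
c=wproj(s,[519,117,95]);print(c,wproj(s,[541,202,157]))
im=cv2.imread("pics/w2.png");cv2.imwrite("pics/w2c.png",cv2.resize(im[0:300,200:600],None,fx=2,fy=2,interpolation=cv2.INTER_CUBIC))
```

```text
[503.8618010798258, 56.070237706933725, 256.3511475095005] [-179.98880277253267, 0.044799810389917455, 76.49930700161782] [17.219608249784084, 8.506737604783561, -31.50128749558826, 104.58706945949912, 4.810946764389239, 68.24571625459605, -29.289779688342158] [-0.11460127423713881, -0.38702379224496253, -2.0840118833118564]
[320.6431345  127.09863322] [322.6419346    4.42928458]
```

View pics/w2c.png

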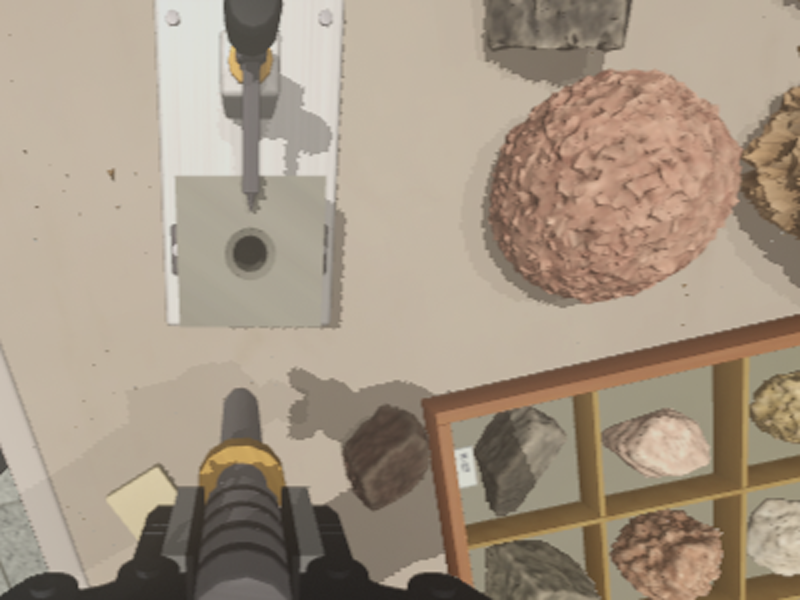

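Run:
```python
from h import *
s=json.load(open("pics/w2.json"));t=np.array(s["tcp_pos"])
M=R.from_euler("xyz",s["tool_rot"],degrees=True).as_matrix()
f=lambda p:(M.T@(np.array(p)-t)).round(1)
print("bore",wray(s,324.5,126,95),f(wray(s,324.5,126,95)))
print("bore px2",f(wray(s,324.5,127,95)))
zf=t[2]-122.7
print("foot pred px",wproj(s,[t[0],t[1],zf]), "at col320, row205:",f(wray(s,320,205,zf)), "far edge",wproj(s,t+M@[3.5,0,122.7]),wproj(s,t+M@[8,0,110.7]),wproj(s,t+M@[8,0,30]))
print("collar col", wproj(s,t+M@[0,0,27.7]), wproj(s,t+M@[14,0,31]))
print("tip",f(wray(s,326,103,105)), "block edges x",f(wray(s,288.5,89,95)),f(wray(s,363.5,88.5,95)),f(wray(s,365,162,95)),f(wray(s,290,162,95)))
```

```text
bore [523.03450283 117.13346702  95.        ] [ 64.    4.4 161.3]
bore px2 [ 63.    4.4 161.3]
foot pred px [320.12308667 197.39871032] at col320, row205: [-7.400e+00 -1.000e-01  1.227e+02] far edge [320.09347609 193.92745701] [320.05329865 192.60265986] [319.71014016 225.48904078]
collar col [319.71619145 238.58410597] [319.70118603 216.03670742]
tip [ 85.6   5.7 151.3] block edges x [ 98.8 -30.7 161.3] [ 99.2  42.3 161.3] [ 27.6  46.9 161.3] [ 27.6 -31.5 161.3]
```

>>> step_arm([
  [[0, 0, 0, 0.6, 0.08, 0, 1], [0, 0, 0, 0.8, 0.1, 0, 1], [0, 0, 0, 0.8, 0, 0, 1], [0, 0, 0, 0.38, 0, 0.3, 1], [0, 0, 0, 0, 0, 0.4, 1], [0, 0, 0, 0, 0, 0.3, 1], [0, 0, 0, 0, 0, 0, 1], [0, 0, 0, 0, 0, 0, 1]],
])

```text
time_s: 9.45
tcp_pos: [523.4, 118.3, 231.6]
tool_rot: [180.0, 0.0, 76.5]
force: [-1.2, -0.1, -1.7]
opening: 20.5
grasp_force: 68.5
```

Run:
```python
from h import *
s=look("w3");print(s["tcp_pos"],s["tool_rot"],s["force"],s["moment"])
t=np.array(s["tcp_pos"]);M=R.from_euler("xyz",s["tool_rot"],degrees=True).as_matrix()
print(wproj(s,t+M@[0,0,122.7]),wproj(s,t+M@[0,0,t[2]-95]),wproj(s,t+M@[14,0,31]),wproj(s,t+M@[13,0,t[2]-95]))
im=cv2.imread("pics/w3.png");cv2.imwrite("pics/w3c.png",cv2.resize(im[110:260,220:420],None,fx=4,fy=4,interpolation=cv2.INTER_CUBIC))
```

```text
[523.3977740633569, 118.34460048252053, 231.64802927751182] [179.97921804908827, 0.009206436341698482, 76.53599139085938] [-1.2234044982940897, -0.07074090772597802, -1.6557477421345408] [-0.016978917240958655, -0.0004505875118876847, 0.00865026045881903]
[320.09764387 197.4951149 ] [320.13348161 193.63842132] [319.70084241 216.03531236] [320.11821504 180.82134991]
```

View pics/w3c.png

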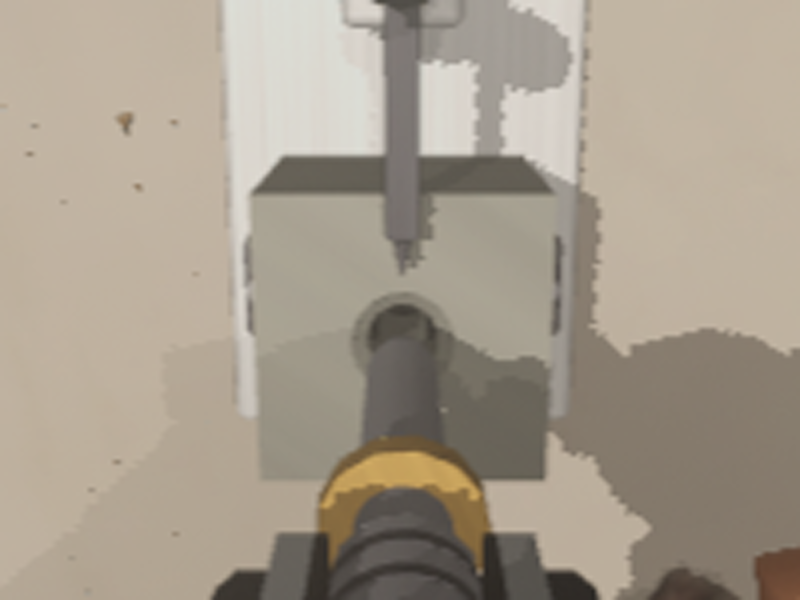

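>>> step_arm([
  [[0, 0, 0, 0, 0, 0.3, 1], [0, 0, 0, 0, 0, 0.3, 1], [0, 0, 0, 0, 0, 0.2, 1], [0, 0, 0, 0, 0, 0.15, 1], [0, 0, 0, 0, 0, 0.15, 1], [0, 0, 0, 0, 0, 0, 1]],
])

```text
time_s: 10.25
tcp_pos: [523.1, 118.8, 203.7]
tool_rot: [-180.0, 0.0, 76.6]
force: [-0.6, 0.2, -1.1]
opening: 19.8
grasp_force: 68.5
```

Run:
```python
from h import *
s=observe();print(s["tcp_pos"],s["tool_rot"],s["force"],s["moment"])
```

```text
[523.08313643 118.79381143 203.72271543] [-1.79973098e+02  1.84600578e-02  7.65899691e+01] [-0.60446305  0.22930704 -1.10205573] [0.00552278 0.02399252 0.00555596]
```

>>> step_arm([
  [[0, 0, 0, 0, 0, 0.12, 1], [0, 0, 0, 0, 0, 0.12, 1], [0, 0, 0, 0, 0, 0.12, 1], [0, 0, 0, 0, 0, 0, 1]],
])

```text
time_s: 10.75
tcp_pos: [523.0, 118.8, 194.7]
tool_rot: [-180.0, 0.0, 76.6]
force: [0.4, 0.3, -1.0]
opening: 20.4
grasp_force: 68.5
```

Run:
```python
from h import *
s=observe();print(s["tcp_pos"],s["tool_rot"],s["force"],s["moment"])
```

```text
[523.02961683 118.80801754 194.68936564] [-1.79970287e+02  1.94385624e-02  7.65914239e+01] [ 0.44100474  0.32687683 -1.00809897] [0.00514184 0.00147178 0.02418666]
```

>>> step_arm([
  [[0, 0, 0, 0, 0, 0.12, 1], [0, 0, 0, 0, 0, 0.12, 1], [0, 0, 0, 0, 0, 0.12, 1], [0, 0, 0, 0, 0, 0, 1]],
])

```text
time_s: 11.25
tcp_pos: [523.6, 118.9, 186.2]
tool_rot: [180.0, -0.0, 76.6]
force: [-0.1, 0.8, 0.8]
opening: 20.3
grasp_force: 68.8
```

>>> step_arm([
  [[0, 0, 0, 0, 0, 0.12, 1], [0, 0, 0, 0, 0, 0.12, 1], [0, 0, 0, 0, 0, 0, 1]],
])

```text
time_s: 11.62
tcp_pos: [523.2, 118.8, 179.5]
tool_rot: [180.0, -0.0, 76.6]
force: [0.6, 0.4, -3.0]
opening: 20.6
grasp_force: 68.4
```

>>> step_arm([
  [[0, 0, 0, 0, 0, 0.08, 1], [0, 0, 0, 0, 0, 0.08, 1]],
])

```text
time_s: 11.88
tcp_pos: [523.6, 119.0, 176.3]
tool_rot: [180.0, -0.0, 76.6]
force: [-0.2, -1.2, 4.2]
opening: 20.5
grasp_force: 68.7
```

>>> step_arm([
  [[0, 0, 0, 0, 0, 0.08, 1]],
])

```text
time_s: 12.0
tcp_pos: [523.5, 118.9, 174.2]
tool_rot: [180.0, -0.0, 76.6]
force: [-0.1, 0.6, 3.8]
opening: 20.9
grasp_force: 68.7
```

>>> step_arm([
  [[0, 0, 0, 0, 0, 0.03, 1], [0, 0, 0, 0, 0, 0.03, 1]],
])

```text
time_s: 12.25
tcp_pos: [523.4, 118.9, 172.6]
tool_rot: [180.0, -0.0, 76.6]
force: [-0.1, -0.7, 2.5]
opening: 20.9
grasp_force: 68.6
```

>>> step_arm([
  [[0, 0, 0, 0, 0, 0.03, 1], [0, 0, 0, 0, 0, 0.03, 1]],
])

```text
time_s: 12.5
tcp_pos: [523.3, 118.9, 171.0]
tool_rot: [180.0, -0.0, 76.6]
force: [0.0, 0.0, 3.7]
opening: 19.9
grasp_force: 68.7
```

>>> step_arm([
  [[0, 0, 0, 0, 0, 0.03, 1], [0, 0, 0, 0, 0, 0.03, 1]],
])

```text
time_s: 12.75
tcp_pos: [523.4, 118.9, 169.6]
tool_rot: [180.0, -0.0, 76.6]
force: [0.2, -0.0, 4.0]
opening: 20.7
grasp_force: 68.8
```

>>> step_arm([
  [[0, 0, 0, 0, 0, 0.03, 1], [0, 0, 0, 0, 0, 0.03, 1]],
])

```text
time_s: 13.0
tcp_pos: [523.3, 118.9, 168.1]
tool_rot: [180.0, -0.0, 76.6]
force: [-0.4, 0.7, 4.0]
opening: 20.6
grasp_force: 68.7
```

>>> step_arm([
  [[0, 0, 0, 0, 0, 0.03, 1], [0, 0, 0, 0, 0, 0.03, 1]],
])

```text
time_s: 13.25
tcp_pos: [523.2, 118.8, 166.3]
tool_rot: [180.0, 0.0, 76.6]
force: [0.2, 0.4, 2.5]
opening: 20.3
grasp_force: 68.8
```

>>> step_arm([
  [[0, 0, 0, 0, 0, 0.03, 1], [0, 0, 0, 0, 0, 0.03, 1]],
])

```text
time_s: 13.5
tcp_pos: [523.3, 118.8, 165.0]
tool_rot: [180.0, 0.0, 76.6]
force: [-0.2, -0.2, 3.9]
opening: 20.4
grasp_force: 68.8
```

>>> step_arm([
  [[0, 0, 0, 0, 0, 0.03, 1], [0, 0, 0, 0, 0, 0.03, 1]],
])

```text
time_s: 13.75
tcp_pos: [523.2, 118.8, 163.4]
tool_rot: [-180.0, 0.0, 76.6]
force: [0.3, -0.8, 3.5]
opening: 20.5
grasp_force: 68.8
```

>>> step_arm([
  [[0, 0, 0, 0, 0, 0.035, 1], [0, 0, 0, 0, 0, 0.035, 1]],
])

```text
time_s: 14.0
tcp_pos: [523.3, 118.9, 161.8]
tool_rot: [180.0, 0.0, 76.6]
force: [0.3, -0.4, 4.5]
opening: 21.0
grasp_force: 68.8
```

>>> step_arm([
  [[0, 0, 0, 0, 0, 0.035, 1], [0, 0, 0, 0, 0, 0.035, 1]],
])

```text
time_s: 14.25
tcp_pos: [523.2, 118.8, 159.8]
tool_rot: [-180.0, 0.0, 76.6]
force: [-0.2, 0.0, 3.4]
opening: 20.3
grasp_force: 68.9
```

>>> step_arm([
  [[0, 0, 0, 0, 0, 0.035, 1], [0, 0, 0, 0, 0, 0.035, 1]],
])

```text
time_s: 14.5
tcp_pos: [523.3, 118.8, 158.3]
tool_rot: [180.0, 0.0, 76.6]
force: [0.5, -0.2, 3.4]
opening: 20.4
grasp_force: 68.8
```

>>> step_arm([
  [[0, 0, 0, 0, 0, 0.035, 1], [0, 0, 0, 0, 0, 0.035, 1]],
])

```text
time_s: 14.75
tcp_pos: [523.2, 118.8, 156.3]
tool_rot: [-180.0, 0.0, 76.6]
force: [0.1, 0.5, 2.7]
opening: 19.8
grasp_force: 68.9
```

>>> step_arm([
  [[0, 0, 0, 0, 0, 0.035, 1], [0, 0, 0, 0, 0, 0.035, 1]],
])

```text
time_s: 15.0
tcp_pos: [523.2, 118.8, 154.7]
tool_rot: [180.0, 0.0, 76.6]
force: [1.0, 0.2, 3.3]
opening: 20.7
grasp_force: 68.9
```

>>> step_arm([
  [[0, 0, 0, 0, 0, 0.035, 1], [0, 0, 0, 0, 0, 0.035, 1]],
])

```text
time_s: 15.25
tcp_pos: [523.4, 119.1, 154.0]
tool_rot: [180.0, 0.0, 76.6]
force: [-1.3, -0.7, 10.7]
opening: 20.4
grasp_force: 69.8
```

>>> step_arm([
  [[0, 0, 0, 0, 0, 0.01, 1]],
])

```text
time_s: 15.38
tcp_pos: [523.5, 119.0, 153.9]
tool_rot: [180.0, 0.0, 76.6]
force: [-1.3, -0.6, 10.9]
opening: 20.4
grasp_force: 69.8
```

>>> step_arm([
  [[0, 0, 0, 0, 0, 0.03, 1], [0, 0, 0, 0, 0, 0, 1]],
])

```text
time_s: 15.62
tcp_pos: [523.6, 119.2, 153.6]
tool_rot: [180.0, 0.0, 76.6]
force: [-2.5, -0.6, 12.6]
opening: 20.4
grasp_force: 70.2
```

>>> step_arm([
  [[0, 0, 0, 0, 0, 0.05, 1], [0, 0, 0, 0, 0, 0, 1]],
])

```text
time_s: 15.88
tcp_pos: [523.8, 119.2, 153.1]
tool_rot: [179.9, 0.0, 76.6]
force: [-3.5, -0.7, 16.7]
opening: 20.5
grasp_force: 70.9
```

>>> step_arm([
  [[0, 0, 0, 0, 0, 0, 0.6], [0, 0, 0, 0, 0, 0, 0.4], [0, 0, 0, 0, 0, 0, 0.2], [0, 0, 0, 0, 0, 0, 0], [0, 0, 0, 0, 0, 0, 0], [0, 0, 0, 0, 0, 0, 0]],
])

```text
time_s: 16.62
tcp_pos: [523.1, 118.8, 150.6]
tool_rot: [-180.0, 0.0, 76.6]
force: [-0.5, 0.8, -0.1]
opening: 42.7
grasp_force: 0.0
```

>>> step_arm([
  [[0, 0, 0, 0, 0, -0.4, 0], [0, 0, 0, 0, 0, -0.9, 0], [0, 0, 0, 0, 0, -0.9, 0], [0, 0, 0, 0, 0, -0.9, 0], [0, 0, 0, 0.3, 0, -0.3, 0], [0, 0, 0, 0, 0, 0, 0], [0, 0, 0, 0, 0, 0, 0]],
])

```text
time_s: 17.5
tcp_pos: [524.4, 126.0, 234.8]
tool_rot: [-179.9, 0.1, 76.6]
force: [0.8, -0.9, -0.4]
opening: 42.7
grasp_force: 0.0
```

Run:
```python
from h import *
s=look("w4");print(s["tcp_pos"],s["tool_rot"],s["force"],s["qpos"])
im=cv2.imread("pics/w4.png")[0:240,160:480];cv2.imwrite("pics/w4c.png",cv2.resize(im,None,fx=2.5,fy=2.5,interpolation=cv2.INTER_CUBIC))
t=snapshot("top");c=snapshot("scene");cv2.imwrite("pics/top2.png",t);cv2.imwrite("pics/scene2.png",c)
```

```text
[524.3764231373308, 126.03727805264842, 234.83431620339454] [-179.91162070171364, 0.05341033587103435, 76.60630103737401] [0.8091545582318652, -0.9393100305066207, -0.446459351095419] [10.814070231761, 13.537681175147167, -33.88645632865308, 102.1416119477705, 8.15009823971617, 66.86987264663068, -38.95639203633564]
```

View pics/w4c.png

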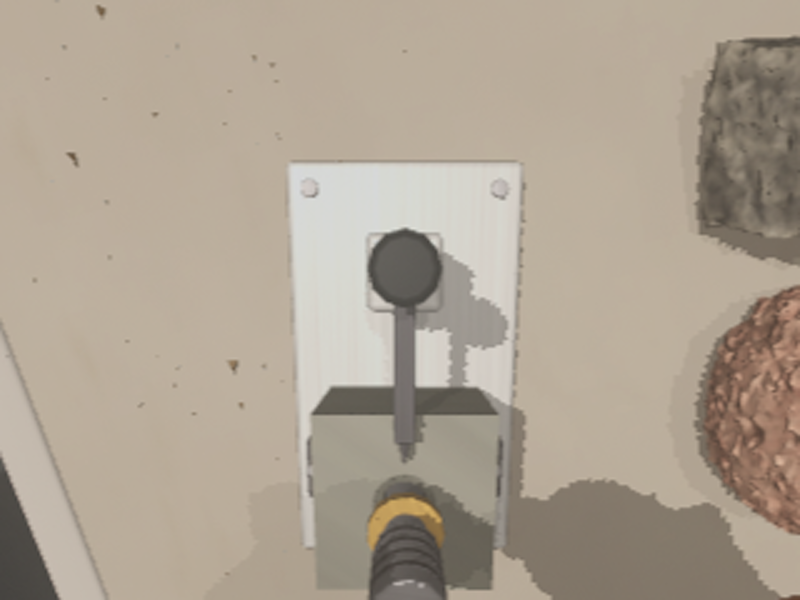

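Run:
```python
from h import *
s=json.load(open("pics/w4.json"));t=np.array(s["tcp_pos"])
M=R.from_euler("xyz",s["tool_rot"],degrees=True).as_matrix();f=lambda p:(M.T@(np.array(p)-t)).round(1)
for z in(150,157.5,163): 
    p=wray(s,322,106,z);print(z,p.round(1),f(p), np.hypot(*(p-[523.3,118.9,z])[:2]), wproj(s,p+M@[0,11,0])-wproj(s,p-M@[0,11,0]))
for z in(103,106,110): print("tip",z,f(wray(s,160+405/2.5,460/2.5,z)))
print("bore axis tool", f([523.3,118.9,95]))
```

```text
150 [544.6 204.6 150. ] [81.2  1.6 84.8] 88.3278657856663 [ 2.97342451e+01 -9.61528665e-03]
157.5 [544.5 204.5 157.5] [81.   1.6 77.3] 88.14831231354096 [ 3.07507775e+01 -9.94400697e-03]
163 [544.5 204.3 163. ] [80.9  1.6 71.8] 88.01664124528773 [ 3.15415448e+01 -1.01997207e-02]
tip 103 [ 10.9   1.8 131.8]
tip 106 [ 11.7   1.8 128.8]
tip 110 [ 12.6   1.8 124.8]
bore axis tool [ -7.1   0.8 139.8]
```

>>> step_arm([
  [[0, 0, 0, 0.7, 0.06, 0, 0], [0, 0, 0, 0.9, 0, 0, 0], [0, 0, 0, 0.9, 0, 0, 0], [0, 0, 0, 0.78, 0, 0, 0], [0, 0, 0, 0, 0, 0.6, 0], [0, 0, 0, 0, 0, 0.9, 0], [0, 0, 0, 0, 0, 0.9, 0], [0, 0, 0, 0, 0, 0.9, 0], [0, 0, 0, 0, 0, 0.6, 0], [0, 0, 0, 0, 0, 0.3, 0], [0, 0, 0, 0, 0, 0, 0], [0, 0, 0, 0, 0, 0, 0.3], [0, 0, 0, 0, 0, 0, 0.4], [0, 0, 0, 0, 0, 0, 0.5], [0, 0, 0, 0, 0, 0, 0.6], [0, 0, 0, 0, 0, 0, 0.7], [0, 0, 0, 0, 0, 0, 0.8], [0, 0, 0, 0, 0, 0, 0.8]],
], newtons=30)

```text
time_s: 19.9
tcp_pos: [543.8, 206.4, 130.7]
tool_rot: [-179.8, 0.0, 76.6]
force: [-6.1, 0.7, 2.0]
opening: 20.9
grasp_force: 29.3
```

Run:
```python
from h import *
s=observe();print(s["tcp_pos"],s["tool_rot"],s["force"],s["moment"],s["qpos"])
s=look("w5");im=cv2.imread("pics/w5.png")[80:300,200:440]
print(wproj(s,[523.3,118.9,126]))
c=snapshot("scene");cv2.imwrite("pics/scene3.png",c)
a=cv2.resize(c[165:245,255:355],None,fx=5.5,fy=5.5,interpolation=cv2.INTER_CUBIC)
cv2.imwrite("pics/s3c.png",np.clip(a*1.3,0,255).astype(np.uint8))
```

```text
[543.83341457 206.37777635 130.73340517] [-1.79847503e+02  2.64328117e-02  7.66337856e+01] [-6.0646469   0.70676156  1.96303304] [ 0.25391399  1.11871018 -0.00606552] [  1.51665265  24.37076715 -33.75078388 102.99921646  15.67333605
  57.48610099 -51.78353796]
[320.19228574 380.15828963]
```

View pics/s3c.png

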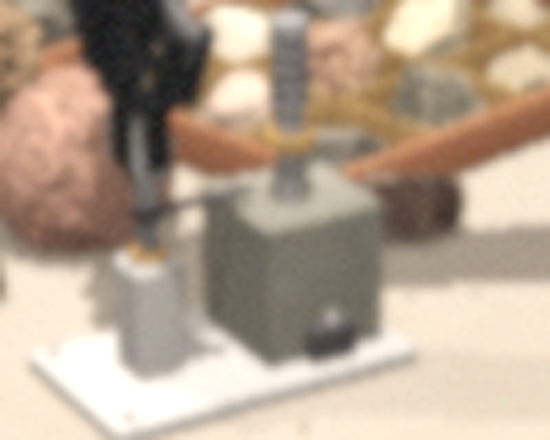

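Run:
```python
from h import *
b=np.array([523.3,118.9,0]);y=np.array([.232,.973,0])
for z in(95,122,126,130,195): print("axis",z,proj("scene",b+[0,0,z]).round(2))
for z in(103,107,126): print("tip",z,proj("scene",b+20*y+[0,0,z]).round(2))
g=cv2.imread("pics/scene3.png").astype(int)
# yellow-ness column profile at rod columns
print("yel",[(r,int((g[r,305:311,2]-g[r,305:311,0]).mean())) for r in range(183,199)])
print("rodtop",[(r,int(g[r,305:311].mean())) for r in range(162,173)])
```

```text
axis 95 [306.39 199.61]
axis 122 [306.34 191.41]
axis 126 [306.33 190.19]
axis 130 [306.32 188.96]
axis 195 [306.19 168.6 ]
tip 103 [300.68 198.57]
tip 107 [300.67 197.36]
tip 126 [300.6  191.53]
yel [(183, 12), (184, 14), (185, 18), (186, 19), (187, 23), (188, 34), (189, 52), (190, 66), (191, 65), (192, 48), (193, 28), (194, 16), (195, 12), (196, 10), (197, 10), (198, 9)]
rodtop [(162, 92), (163, 87), (164, 89), (165, 89), (166, 104), (167, 133), (168, 148), (169, 139), (170, 119), (171, 104), (172, 94)]
```

>>> step_arm([
  [[0, 0, 0, 0, -0.02, 0, 1], [0, 0, 0, 0, 0, 0.04, 1], [0, 0, 0, 0, 0, 0.04, 1]],
], newtons=60)

```text
time_s: 20.38
tcp_pos: [543.8, 206.3, 128.8]
tool_rot: [-179.9, 0.0, 76.6]
force: [-6.5, 0.1, 8.2]
opening: 20.0
grasp_force: 59.3
```

>>> step_arm([
  [[0, 0, 0, 0, 0, 0.04, 1], [0, 0, 0, 0, 0, 0, 1]],
])

```text
time_s: 20.62
tcp_pos: [543.9, 206.4, 128.8]
tool_rot: [-179.9, 0.0, 76.6]
force: [-7.9, 0.9, 7.7]
opening: 19.8
grasp_force: 59.3
```

>>> step_arm([
  [[0, 0, 0, 0, 0, 0.05, 1], [0, 0, 0, 0, 0, 0, 1]],
])

```text
time_s: 20.88
tcp_pos: [543.9, 206.4, 128.7]
tool_rot: [-179.9, 0.1, 76.6]
force: [-10.5, -0.7, 14.8]
opening: 20.1
grasp_force: 60.1
```

>>> step_arm([
  [[0, 0, 0, 0, 0, -0.1, 1], [0, 0, 0, 0, 0, -0.2, 1], [0, 0, 0, 0, 0, -0.3, 1], [0, 0, 0, 0, 0, -0.3, 1], [0, 0, 0, 0, 0, -0.1, 1], [0, 0, 0, 0, 0, 0, 1], [0, 0, 0, 0, 0, 0, 1]],
])

```text
time_s: 21.75
tcp_pos: [543.8, 206.4, 151.6]
tool_rot: [-179.9, 0.0, 76.6]
force: [-6.5, 3.5, -0.9]
opening: 20.1
grasp_force: 59.1
```

Run:
```python
from h import *
s=observe();print(s["tcp_pos"],s["force"])
```

```text
[543.83524929 206.35647583 151.55902453] [-6.47456783  3.48593508 -0.94036602]
```

>>> step_arm([
  [[0, 0, 0, 0, 0, 0, 0.6], [0, 0, 0, 0, 0, 0, 0.4], [0, 0, 0, 0, 0, 0, 0.2], [0, 0, 0, 0, 0, 0, 0], [0, 0, 0, 0, 0, 0, 0], [0, 0, 0, 0, 0, -0.4, 0], [0, 0, 0, 0, 0, -0.8, 0], [0, 0, 0, 0, 0, -1, 0], [0, 0, 0, 0, 0, -1, 0], [0, 0, 0, 0, 0, -0.6, 0], [0, 0, 0, -0.4, -0.8, 0, 0], [0, 0, 0, -0.4, -0.8, 0, 0], [0, 0, 0, -0.4, -0.8, 0, 0], [0, 0, 0, -0.4, -0.8, 0, 0], [0, 0, 0, -0.4, -0.8, 0, 0], [0, 0, 0, -0.4, -0.8, 0, 0], [0, 0, 0, 0, 0, 0, 0], [0, 0, 0, 0, 0, 0, 0]],
])

```text
time_s: 24.0
tcp_pos: [415.1, 175.3, 246.8]
tool_rot: [179.9, -0.0, 76.6]
force: [-0.2, 0.8, -0.4]
opening: 42.9
grasp_force: 0.0
```

>>> step_arm([
  [[0, 0, 0, 0, 0, 0.8, 0], [0, 0, 0, 0, 0, 0.8, 0], [0, 0, 0, 0, 0, 0.8, 0], [0, 0, 0, 0, 0, 0.8, 0], [0, 0, 0, 0, 0, 0.6, 0], [0, 0, 0, 0, 0, 0, 0], [0, 0, 0, 0, 0, 0, 0]],
])

```text
time_s: 24.88
tcp_pos: [415.0, 175.5, 152.1]
tool_rot: [180.0, -0.0, 76.6]
force: [0.1, 0.7, 0.6]
opening: 42.8
grasp_force: 0.0
```

Run:
```python
from h import *
s=look("w6");print(s["tcp_pos"],s["tool_rot"],s["force"])
b=np.array([523.3,118.9,0]);y=np.array([.232,.973,0])
for z in(95,126,195): print("axis",z,wproj(s,b+[0,0,z]).round(1))
for z in(122,126,130): print("tip",z,wproj(s,b+20*y+[0,0,z]).round(1))
c=wproj(s,b+[0,0,126]).astype(int);print(c)
im=cv2.imread("pics/w6.png");x0=min(max(c[0]-80,0),480);y0=min(max(c[1]-80,0),280);print(x0,y0)
cv2.imwrite("pics/w6c.png",cv2.resize(im[y0:y0+120,x0:x0+160],None,fx=5,fy=5,interpolation=cv2.INTER_CUBIC))
cv2.imwrite("pics/scene4.png",snapshot("scene"))
```

```text
[414.9947391118393, 175.53964243727384, 152.05223431754743] [179.95276567733578, -0.042145427099709865, 76.58947755508966] [0.1457157312112075, 0.7441192882910967, 0.5920850289956181]
axis 95 [475.4 259. ]
axis 126 [499.3 281.3]
axis 195 [592.9 368.8]
tip 122 [501.2 251.1]
tip 126 [504.9 253.9]
tip 130 [508.8 256.8]
[499 281]
419 201
```

View pics/w6c.png

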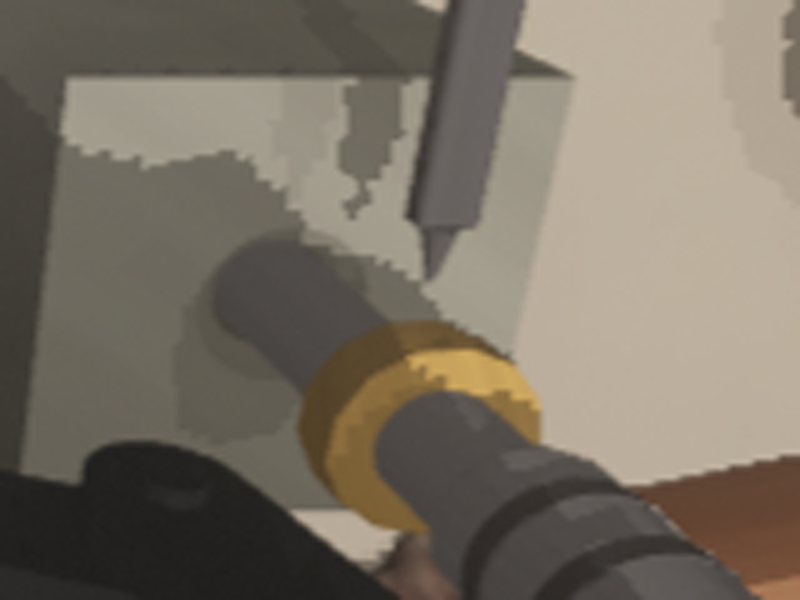

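```bash
cat > fit.py <<'E'
from h import *
from scipy.optimize import least_squares
s=json.load(open("pics/w6.json"));im=cv2.imread("pics/w6.png").astype(int)
m=(im[...,2]-im[...,0]>40);m[:, :470]=0;m[:,535:]=0;m[:255]=0;m[312:]=0
n,l,st,_=cv2.connectedComponentsWithStats(m.astype(np.uint8));k=1+np.argmax(st[1:,4]);print(st[k])
P=np.argwhere(l==k)[:,::-1].astype(float)
a=np.linspace(0,2*np.pi,90);C=np.c_[14*np.cos(a),14*np.sin(a),0*a]
th=np.radians(np.arange(120,331,10));D=np.c_[np.cos(th),np.sin(th)]  # image dirs: left, up, up-right
obs=np.array([(P@d).max()+.5 *0 for d in D])+0.35
def mod(q):
    pts=np.array([wproj(s,[q[0],q[1],q[2]+dz]+c) for dz in(-4,4) for c in C]);return (D@pts.T).max(1)
f=least_squares(lambda q:mod(q)-obs,[523.3,118.9,126]);J=np.linalg.inv(f.jac.T@f.jac)
print("free",f.x.round(2),np.sqrt(f.fun@f.fun/len(th)),np.sqrt(np.diag(J)).round(2)*.3)
for uv in [(476.4,261.6),(475.9,261),(477,262.2)]:
    b=wray(s,*uv,95)
    g=least_squares(lambda q:mod([b[0],b[1],q[0]])-obs,[126]);t=b+20*np.array([.232,.973,0])
    ft=least_squares(lambda q:wproj(s,[t[0],t[1],q[0]])-[504.8,257],[126])
    print(b.round(1),"collar",g.x.round(2),np.std(g.fun).round(2),g.fun.mean().round(2),"tip",ft.x.round(2),ft.fun.round(2))
b=f.x;t=b+20*np.array([.232,.973,0])
for z in(122,126,130): print(z,wproj(s,[t[0],t[1],z]))
E
python3 fit.py
```

```text
[479 265  49  43 927]
free [525.81 113.85 125.39] 0.20382711382452776 [0.366 0.522 0.747]Traceback (most recent call last):
  File "fit.py", line 16, in <module>
    g=least_squares(lambda q:mod([b[0],b[1],q[0]])-obs,[126]);t=b+20*np.array([.232,.973,0])
    return func(*args, **kwargs)
    vector_fun = VectorFunction(
        fun_wrapped,
    ...<6 lines>...
        workers=workers
    )
    self._update_fun()
    ~~~~~~~~~~~~~~~~^^
    self.f = self.fun_wrapped(xp_copy(self.x))
             ~~~~~~~~~~~~~~~~^^^^^^^^^^^^^^^^^
    return np.atleast_1d(self.fun(x))
                         ~~~~~~~~^^^
    return self.f(x, *self.args, **self.kwargs)
           ~~~~~~^^^^^^^^^^^^^^^^^^^^^^^^^^^^^^
  File "fit.py", line 16, in <lambda>
    g=least_squares(lambda q:mod([b[0],b[1],q[0]])-obs,[126]);t=b+20*np.array([.232,.973,0])
                             ~~~^^^^^^^^^^^^^^^^^^
  File "fit.py", line 11, in mod
    pts=np.array([wproj(s,[q[0],q[1],q[2]+dz]+c) for dz in(-4,4) for c in C]);return (D@pts.T).max(1)
                  ~~~~~^^^^^^^^^^^^^^^^^^^^^^^^^
  File "h.py", line 18, in wproj
    K,T=wcam(s);q=K@(T[:3,:3].T@(np.array(p,float)-T[:3,3]));return q[:2]/q[2]
        ~~~~^^^
  File "h.py", line 13, in wcam
    c=camera_info("wrist");T=np.eye(4);T[:3,:3]=R.from_euler("xyz",s["tool_rot"],degrees=True).as_matrix();T[:3,3]=s["tcp_pos"]
ValueError: time passes only in moves, steps and waits
```

```bash
sed -i 's/^def wcam(s):/CI={}\ndef wcam(s):\n    if not CI: CI.update(camera_info("wrist"))/; s/    c=camera_info("wrist");T=np/    c=CI;T=np/' h.py; python3 fit.py 2>&1 | tail -9
```

```text
[479 265  49  43 927]
free [525.81 113.85 125.39] 0.20382711382452776 [0.366 0.522 0.747]
[523.9 116.5  95. ] collar [129.19] 0.34 0.23 tip [125.18] [ 0.43 -0.56]
[523.5 117.1  95. ] collar [129.98] 0.35 0.29 tip [125.92] [ 0.57 -0.74]
[524.3 115.8  95. ] collar [128.33] 0.32 0.18 tip [124.35] [ 0.35 -0.45]
122 [505.5101398  257.03123619]
126 [509.2844793  259.94684906]
130 [513.21613115 262.98398302]
```

>>> step_arm([
  [[0, 0, 0, 0, 0, 0.6, 0], [0, 0, 0, 0, 0, 0.6, 0], [0, 0, 0, 0, 0, 0.6, 0], [-0.7, 0, 0, 0, 0, 0, 0], [-0.8, 0, 0, 0, 0, 0, 0], [-0.8, 0, 0, 0, 0, 0, 0], [-0.7, 0, 0, 0, 0, 0, 0], [0, 0, 0, 0, 0, 0, 0], [0, 0, 0, 0, 0, 0, 0]],
])

```text
time_s: 26.1
tcp_pos: [414.5, 173.8, 105.7]
tool_rot: [151.8, 0.3, 76.4]
force: [-0.0, -0.1, -0.3]
opening: 42.6
grasp_force: 0.0
```

Run:
```python
from h import *
s=look("w7");print(s["tcp_pos"],s["tool_rot"],s["force"],s["qpos"])
b=np.array([523.3,118.9,0]);y=np.array([.232,.973,0])
for z in(95,122,126,130,195): print("axis",z,wproj(s,b+[0,0,z]).round(1))
for z in(122,126,130): print("tip",z,wproj(s,b+20*y+[0,0,z]).round(1))
im=cv2.imread("pics/w7.png").astype(int)
m=(im[...,2]-im[...,0]>40);c=wproj(s,b+[0,0,126]).astype(int)
w=m[c[1]-40:c[1]+40,c[0]-40:c[0]+40];P=np.argwhere(w);print(c,P.min(0)+c[::-1]-40,P.max(0)+c[::-1]-40,len(P))
```

```text
[414.4782691376035, 173.8269724133506, 105.73495766037313] [151.84756970529406, 0.32040865231667964, 76.41140308940112] [-0.007471963763956424, -0.07114716149907545, -0.33782403879856365] [-12.946370527354748, 5.478950468614458, -34.77337862418809, 136.81068113305582, 51.992475048315455, 36.003490553350254, -103.12467421335373]
axis 95 [446.9 251.4]
axis 122 [478.7 266.8]
axis 126 [484.1 269.4]
axis 130 [489.6 272. ]
axis 195 [615.  332.5]
tip 122 [483.5 241. ]
tip 126 [489.1 243.2]
tip 130 [494.8 245.4]
[484 269] [229 454] [308 523] 2039
```

Run:
```python
import cv2,numpy as np
im=cv2.imread("pics/w7.png");sc=cv2.imread("pics/scene4.png")
a=cv2.resize(im[205:325,430:540],None,fx=5,fy=5,interpolation=cv2.INTER_CUBIC)
b=cv2.resize(sc[165:215,285:325],None,fx=6,fy=6,interpolation=cv2.INTER_CUBIC)
b=cv2.copyMakeBorder(b,0,300,0,0,0);cv2.imwrite("pics/last.png",np.clip(1.4*np.hstack([a,b]),0,255).astype(np.uint8))
```

```text
(no output)
```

View pics/last.png

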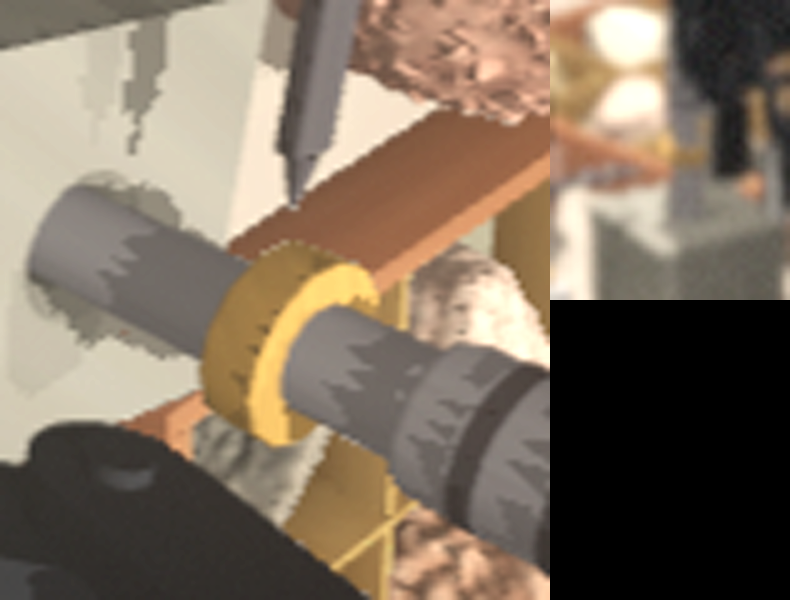

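```bash
cat > fit2.py <<'E'
from h import *
from scipy.optimize import least_squares
s=json.load(open("pics/w7.json"));px=lambda L:np.array([(430+x/5,205+y/5) for x,y in L])-.4
lo=px([(203,370),(207,345),(222,300),(250,262),(285,243)])
up=px([(350,262),(376,283),(275,445),(305,440),(248,400),(255,360),(275,320),(305,285),(252,425)])
tip=px([(294,207)])[0]
a=np.linspace(0,2*np.pi,360);C=np.c_[14*np.cos(a),14*np.sin(a),0*a]
K,T=wcam(s)
def pr(P):
    q=(K@(T[:3,:3].T@(P-T[:3,3]).T));return (q[:2]/q[2]).T
def res(q):
    r=[]
    for L,dz in((lo,-4),(up,4)):
        e=pr(C+[q[0],q[1],q[2]+dz]);r+= [np.min(np.hypot(*(e-p).T))*np.sign(np.hypot(*(p-e.mean(0)))-np.hypot(*(e[np.argmin(np.hypot(*(e-p).T))]-e.mean(0)))) for p in L]
    return np.array(r)
f=least_squares(res,[523.3,118.9,126],diff_step=1e-4)
print("free",f.x.round(2),res(f.x).round(2))
def tipz(b):
    t=b+20*np.array([.232,.973,0]);g=least_squares(lambda q:pr(np.array([[t[0],t[1],q[0]]]))[0]-tip,[126.]);return g.x,g.fun
print(tipz(f.x))
for b in([523.3,118.9],[524,117],[525,115],[523,117]):
    g=least_squares(lambda q:res([*b,q[0]]),[126.],diff_step=1e-4);print(b,g.x,g.fun.mean(),g.fun.std(),tipz(np.array([*b,0])))
E
python3 fit2.py
```

```text
free [530.3  110.52 123.87] [-0.75 -0.82 -0.21 -0.16 -0.18  0.49  0.49  0.21  0.55  0.63  0.74  0.48
  0.19  0.52]
(array([120.92324712]), array([-0.13377098,  0.32905578]))
[523.3, 118.9] [129.3082933] -0.23551484187466412 1.2598122241941876 (array([126.28793918]), array([ 1.06163228, -2.68094193]))
[524, 117] [128.40348181] -0.23124946491954626 0.7343992499299233 (array([125.46124842]), array([ 0.48877713, -1.21861418]))
[525, 115] [127.34803019] -0.15974318939657484 0.6683720922526999 (array([124.46854671]), array([-0.02690283,  0.06632783]))
[523, 117] [128.77780672] -0.290603925587743 0.7238882337936692 (array([125.89349506]), array([ 0.14843023, -0.36733046]))
```

>>> step_arm([
  [[0.7, 0, 0, 0, 0, 0, 0.3], [0.8, 0, 0, 0, 0, 0, 0.6], [0.8, 0, 0, 0, 0, 0, 0.9], [0.7, 0, 0, 0, 0, 0, 1], [0, 0, 0, 0, 0, -0.9, 1], [0, 0, 0, 0, 0, -0.9, 1], [0, 0, 0, 0, 0, -0.9, 1], [0, 0, 0, 0, 0, -0.9, 1], [0, 0, 0, 0, 0, -0.9, 1], [0, 0, 0, 0, 0, -0.5, 1], [0, 0, 0, 0, 0, 0, 1], [0, 0, 0, 0, 0, 0, 1]],
])

```text
time_s: 27.65
tcp_pos: [414.5, 173.2, 229.6]
tool_rot: [-179.7, 0.6, 76.3]
force: [0.5, -0.1, -1.0]
opening: -0.2
grasp_force: 0.0
```

Run:
```python
from h import *
s=observe();t=np.array(s["tcp_pos"]);M=R.from_euler("xyz",s["tool_rot"],degrees=True).as_matrix()
print(t,s["tool_rot"],s["opening"],s["force"],(M.T@(np.array([523.3,118.5,225])-t)/25).round(3))
```

```text
[414.50316914 173.20814512 229.59723163] [-179.66786226    0.62390295   76.27837361] -0.20387028788893846 [ 0.5490148  -0.11781371 -1.02877278] [-1.092  4.748  0.168]
```

>>> step_arm([
  [[0, 0, 0, -0.18, 0.8, 0, 1], [0, 0, 0, -0.18, 0.8, 0, 1], [0, 0, 0, -0.18, 0.8, 0, 1], [0, 0, 0, -0.18, 0.8, 0, 1], [0, 0, 0, -0.18, 0.8, 0, 1], [0, 0, 0, -0.19, 0.75, 0, 1], [0, 0, 0, 0, 0, 0.3, 1], [0, 0, 0, 0, 0, 0.3, 1], [0, 0, 0, 0, 0, 0.2, 1], [0, 0, 0, 0, 0, 0.1, 1], [0, 0, 0, 0, 0, 0, 1]],
])

```text
time_s: 29.02
tcp_pos: [523.3, 118.9, 207.6]
tool_rot: [-179.7, 0.6, 76.3]
force: [0.3, -0.2, 1.1]
opening: 0.0
grasp_force: 0.0
```

>>> step_arm([
  [[0, 0, 0, 0, 0, 0.04, 1], [0, 0, 0, 0, 0, 0.04, 1]],
])

```text
time_s: 29.28
tcp_pos: [523.7, 118.8, 205.8]
tool_rot: [-179.8, 0.6, 76.3]
force: [-1.1, 0.4, -0.7]
opening: -0.1
grasp_force: 0.0
```

>>> step_arm([
  [[0, 0, 0, 0, 0, 0.06, 1], [0, 0, 0, 0, 0, 0.06, 1], [0, 0, 0, 0, 0, 0.04, 1]],
])

```text
time_s: 29.65
tcp_pos: [523.5, 118.7, 201.5]
tool_rot: [-179.7, 0.6, 76.3]
force: [0.9, 0.4, 0.4]
opening: 0.0
grasp_force: 0.0
```

>>> step_arm([
  [[0, 0, 0, 0, 0, 0.03, 1], [0, 0, 0, 0, 0, 0.03, 1]],
])

```text
time_s: 29.9
tcp_pos: [523.5, 118.7, 200.1]
tool_rot: [-179.7, 0.6, 76.3]
force: [-0.4, -0.2, -0.7]
opening: -0.2
grasp_force: 0.0
```

>>> step_arm([
  [[0, 0, 0, 0, 0, 0.02, 1], [0, 0, 0, 0, 0, 0.02, 1]],
])

```text
time_s: 30.15
tcp_pos: [523.5, 118.7, 199.1]
tool_rot: [-179.8, 0.6, 76.3]
force: [0.4, -1.0, -0.4]
opening: -0.2
grasp_force: 0.0
```

>>> step_arm([
  [[0, 0, 0, 0, 0, 0.02, 1], [0, 0, 0, 0, 0, 0.02, 1]],
])

```text
time_s: 30.4
tcp_pos: [524.0, 119.0, 198.7]
tool_rot: [-179.8, 0.6, 76.3]
force: [-0.4, 0.2, 3.6]
opening: 0.0
grasp_force: 1.6
```

>>> step_arm([
  [[0, 0, 0, 0, 0, 0.02, 1], [0, 0, 0, 0, 0, 0.02, 1]],
])

```text
time_s: 30.65
tcp_pos: [523.8, 118.8, 197.5]
tool_rot: [-179.8, 0.6, 76.3]
force: [-0.2, -0.0, 3.9]
opening: -0.3
grasp_force: 2.1
```

>>> step_arm([
  [[0, 0, 0, 0, 0, 0.02, 1], [0, 0, 0, 0, 0, 0.02, 1]],
])

```text
time_s: 30.9
tcp_pos: [524.0, 118.8, 196.7]
tool_rot: [-179.8, 0.6, 76.3]
force: [0.8, -0.3, 7.4]
opening: -0.0
grasp_force: 3.4
```

>>> step_arm([
  [[0, 0, 0, 0, 0, 0.02, 1], [0, 0, 0, 0, 0, 0.02, 1]],
])

```text
time_s: 31.15
tcp_pos: [524.5, 119.0, 196.4]
tool_rot: [-179.9, 0.5, 76.3]
force: [-0.7, -0.3, 9.9]
opening: -0.5
grasp_force: 4.8
```

>>> step_arm([
  [[0, 0, 0, 0, 0, 0.03, 1], [0, 0, 0, 0, 0, 0.02, 1]],
])

```text
time_s: 31.4
tcp_pos: [525.0, 119.2, 196.0]
tool_rot: [-180.0, 0.5, 76.3]
force: [-0.3, -0.6, 12.1]
opening: -0.4
grasp_force: 6.3
```

>>> step_arm([
  [[0, 0, 0, 0, 0, -0.1, 1], [0, 0, 0, 0, 0, -0.5, 1], [0, 0, 0, 0, 0, -0.8, 0.5], [0, 0, 0, 0, 0, -0.4, 0], [0, 0, 0, 0.9, 0, 0, 0], [0, 0, 0, 0.9, 0, 0, 0], [0, 0, 0, 0.9, 0, 0, 0], [0, 0, 0, 0.8, 0, 0, 0], [0, 0, 0, 0, 0, 0, 0], [0, 0, 0, 0, 0, 0, 0]],
])

```text
time_s: 32.65
tcp_pos: [544.5, 203.0, 237.7]
tool_rot: [-179.7, 0.7, 76.3]
force: [-0.6, 0.2, -0.4]
opening: 42.8
grasp_force: 0.0
```

Run:
```python
from h import *
s=observe();t=np.array(s["tcp_pos"]);M=R.from_euler("xyz",s["tool_rot"],degrees=True).as_matrix()
print(t,s["tool_rot"],s["opening"],s["force"],(M.T@(np.array([543.6,206.4,150])-t)/25).round(3))
```

```text
[544.45593946 203.01470957 237.70127309] [-179.7321511     0.67349533   76.25076087] 42.75363888725555 [-0.55275762  0.18113681 -0.41467151] [ 0.165 -0.049  3.507]
```

>>> step_arm([
  [[0, 0, 0, 0.16, -0.05, 0.5, 0], [0, 0, 0, 0, 0, 0.9, 0], [0, 0, 0, 0, 0, 0.9, 0], [0, 0, 0, 0, 0, 0.7, 0], [0, 0, 0, 0, 0, 0.4, 0], [0, 0, 0, 0, 0, 0, 0], [0, 0, 0, 0, 0, 0, 0.3], [0, 0, 0, 0, 0, 0, 0.5], [0, 0, 0, 0, 0, 0, 0.7], [0, 0, 0, 0, 0, 0, 1], [0, 0, 0, 0, 0, 0, 1], [0, 0, 0, 0, 0, 0.2, 1], [0, 0, 0, 0, 0, 0.2, 1], [0, 0, 0, 0, 0, 0.2, 1], [0, 0, 0, 0, 0, 0.1, 1], [0, 0, 0, 0, 0, 0, 1]],
], newtons=60)

```text
time_s: 34.65
tcp_pos: [544.0, 207.8, 135.0]
tool_rot: [-179.8, 0.5, 76.3]
force: [3.8, 3.8, -2.3]
opening: 20.0
grasp_force: 58.7
```

>>> step_arm([
  [[0, 0, 0, 0, 0, 0.08, 1], [0, 0, 0, 0, 0, 0.08, 1], [0, 0, 0, 0, 0, 0.04, 1]],
])

```text
time_s: 35.02
tcp_pos: [544.1, 207.9, 131.2]
tool_rot: [-179.8, 0.5, 76.3]
force: [2.0, 2.6, 8.7]
opening: 19.8
grasp_force: 59.7
```

>>> step_arm([
  [[0, 0, 0, 0, 0, 0.04, 1], [0, 0, 0, 0, 0, 0, 1]],
])

```text
time_s: 35.28
tcp_pos: [544.1, 207.8, 131.2]
tool_rot: [-179.8, 0.6, 76.3]
force: [0.1, 2.6, 10.7]
opening: 19.8
grasp_force: 59.9
```

>>> step_arm([
  [[0, 0, 0, 0, 0, -0.1, 1], [0, 0, 0, 0, 0, -0.2, 1], [0, 0, 0, 0, 0, -0.3, 1], [0, 0, 0, 0, 0, -0.3, 1], [0, 0, 0, 0, 0, -0.1, 1], [0, 0, 0, 0, 0, 0, 1], [0, 0, 0, 0, 0, 0, 1]],
])

```text
time_s: 36.15
tcp_pos: [544.0, 207.8, 154.1]
tool_rot: [-179.8, 0.5, 76.3]
force: [3.8, 3.8, -0.7]
opening: 20.0
grasp_force: 59.1
```

Run:
```python
from h import *
s=observe();print(s["tcp_pos"],s["force"])
```

```text
[544.01262542 207.78532662 154.07500856] [ 3.75007487  3.82353063 -0.69702615]
```

>>> step_arm([
  [[0, 0, 0, 0, 0, -0.02, 1], [0, 0, 0, 0, 0, 0, 1], [0, 0, 0, 0, 0, 0, 0.6], [0, 0, 0, 0, 0, 0, 0.4], [0, 0, 0, 0, 0, 0, 0.2], [0, 0, 0, 0, 0, 0, 0], [0, 0, 0, 0, 0, 0, 0], [0, 0, 0, 0, 0, -0.4, 0], [0, 0, 0, 0, 0, -0.8, 0], [0, 0, 0, 0, 0, -1, 0], [0, 0, 0, 0, 0, -1, 0], [0, 0, 0, 0, 0, -0.6, 0], [0, 0, 0, -0.4, -0.8, 0, 0], [0, 0, 0, -0.4, -0.8, 0, 0], [0, 0, 0, -0.4, -0.8, 0, 0], [0, 0, 0, -0.4, -0.8, 0, 0], [0, 0, 0, -0.4, -0.8, 0, 0], [0, 0, 0, -0.4, -0.8, 0, 0], [0, 0, 0, 0, 0, 0, 0]],
], newtons=20)

```text
time_s: 38.52
tcp_pos: [412.5, 178.2, 251.3]
tool_rot: [-179.8, 0.7, 76.3]
force: [0.6, 0.7, -0.1]
opening: 42.6
grasp_force: 0.0
```

>>> step_arm([
  [[0, 0, 0, 0, 0, 0.9, 0], [0, 0, 0, 0, 0, 0.9, 0], [0, 0, 0, 0, 0, 0.9, 0], [0, 0, 0, 0, 0, 0.9, 0], [0, 0, 0, 0, 0, 0.9, 0], [0, 0, 0, 0, 0, 0.9, 0], [0, 0, 0, 0, 0, 0.3, 0], [-0.7, 0, 0, 0, 0, 0, 0], [-0.8, 0, 0, 0, 0, 0, 0], [-0.8, 0, 0, 0, 0, 0, 0], [-0.7, 0, 0, 0, 0, 0, 0], [0, 0, 0, 0, 0, 0, 0], [0, 0, 0, 0, 0, 0, 0]],
])

```text
time_s: 40.15
tcp_pos: [413.4, 176.6, 108.8]
tool_rot: [151.6, 0.8, 76.1]
force: [0.8, -0.3, -0.5]
opening: 42.4
grasp_force: 0.0
```

Run:
```python
from h import *
s=look("w8");print(s["time_s"],s["tcp_pos"],s["tool_rot"],s["force"])
s7=json.load(open("pics/w7.json"))
A=cv2.imread("pics/w7.png");B=cv2.imread("pics/w8.png")
b=np.array([524,117,0]);y=np.array([.232,.973,0])
def match(c,h,w,l):
    c=np.round(c).astype(int);T=A[c[1]-h:c[1]+h+1,c[0]-w:c[0]+w+1]
    S=B[c[1]-45:c[1]+46,c[0]-45:c[0]+46]
    r=cv2.matchTemplate(S,T,cv2.TM_CCOEFF_NORMED);_,v,_,p=cv2.minMaxLoc(r)
    q=np.array([p[0]+w-45+c[0],p[1]+h-45+c[1]]);print(l,c,"->",q,round(v,3));return q-c
match((487,239),9,8,"tip");match((486,270),14,14,"collar");match((445,251),12,12,"mouth")
# predicted shifts due to camera motion alone
print("collar 128.4->126.3 pred", wproj(s,b+[0,0,126.3])-wproj(s7,b+[0,0,128.4]))
print("tip same-z pred", wproj(s,b+20*y+[0,0,125.7])-wproj(s7,b+20*y+[0,0,125.7]), "per mm",wproj(s,b+20*y+[0,0,126.7])-wproj(s,b+20*y+[0,0,125.7]))
print("mouth pred",wproj(s,b+[0,0,95])-wproj(s7,b+[0,0,95]))
```

```text
40.15 [413.4292395956125, 176.64683886603623, 108.80682137140631] [151.6135160709895, 0.7853971951489443, 76.13194299127467] [0.796018341429381, -0.2715046670917946, -0.5342621432079783]
tip [487 239] -> [483 239] 0.945
collar [486 270] -> [479 268] 0.965
mouth [445 251] -> [442 251] 0.968
collar 128.4->126.3 pred [-6.74679215 -1.9811759 ]
tip same-z pred [-3.94767712  0.12337383] per mm [1.36828619 0.56476133]
mouth pred [-2.76101728 -0.40454761]
```

```bash
python3 -c "
from cell import *
print(close_job())"
```

```text
the job is handed in; nothing more can be done
None
```

I handed the job in at about 40 s: the rod is bottomed in the hole and the pointer tip is within about 1 mm of the collar middle by my estimate (tip about 126.3 mm, collar about 126.4 mm; images put the tip up to 1 to 2 mm low). The first release had pulled the rod up about 2.5 mm, so I pushed it home again and then reset the pointer; peak force I read was 17 N, and the other stones and streak plate were left alone.

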